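# Slide the spray can home into the bottle rack

### The job

The tall spray can left standing before the open side of the low white bottle rack belongs in the rack's one empty bay. Push it there gently with the fingertips, low on its body so that it slides over the worktop upright without rocking or leaving the surface, until it stands fully home against the rack's back plate. Do not flick it or lift it, leave the other cans, the pot and the jar where they stand, and draw the hand clear at the end.

Things in the scene. Friction and masses are not known exactly. Their poses are not given: they have to be found in the camera images.
- tall_can: the can to push: round spray can with a tall cap, 59 mm diameter, 231 mm tall, about 0.2 kg, standing alone in front of the rack, straight-sided from the base up. Origin: centre of its underside; z is up its axis. Pushed lower than about 30 mm it slides; pushed high it tips. Wall shelves (underside 0.48 m up) overhang beyond the line from (0.37, -0.68) to (0.67, -0.16).
- bottle_rack: low white fixed rack, no floor: back plate 238 mm wide, 64 mm tall; 4 dividers 39 mm tall, 6 mm thick, make 3 bays at y = -78, 0, +78 mm, 72 mm clear; left or middle one empty. x points from the open front into the bays, y left along the plate; origin on the worktop, middle of the centre bay. Plate face at x = +31 mm, dividers' front ends at x = -26 mm; tall can is home at x = +1.5 mm.
- place_mark: flat grey ring, 63 mm across, printed on the worktop in the empty bay (no thickness to speak of, nothing can catch on it). Origin: its centre, at the bay's centre, x = 0 in the rack's frame.
- rack_can_plain: bystander: pink spray can, 58 mm diameter, 191 mm tall, loose, standing in a bay of the rack. Origin: centre of its underside.
- rack_can_small: bystander: spray can with a tall round cap, 52 mm diameter, 171 mm tall, loose, standing in another bay of the rack. Origin: centre of its underside.
- pot: bystander: low round pot with a grey lid, 69 mm diameter, 41 mm tall, loose, standing in front of the rack to the right (about x = -140, y = -180 mm in the rack's frame). Origin: centre of its underside.
- jar: bystander: small jar with a black lid, 44 mm diameter, 105 mm tall, loose, standing just right of the rack (-y end). Origin: centre of its underside.

How it is judged:
By the outcome, as a careful person would: the job done as asked, in the order asked, and still so for the second after the job is handed in, with the robot touching nothing.
It also fails if it takes over 45 s, if anything falls off the work surface, if the arm or the gripper's body presses on something with over 40 N, if the wrist force passes 120 N, or if a joint passes its speed limit or range.

### The arm

A 7-joint arm with a two-finger parallel gripper is mounted at the origin on a cart in front of the work surface, level with it; the furniture and walls round the work are solid. World frame = base frame: x ahead of the robot, y to its left, z up, the work surface at z = 0. Lengths are in m, angles in rad, forces in N, time in s.
With the tool pointing down it reaches from about 0.4 to 0.85 m from the base axis. Payload 10.4 kg.
Tool frame: the origin (TCP) lies at the very end of the fingers, on their centre line; the grasp point (between the pads) lies 19 mm behind it; z points along the fingers, y is the line along which they close (so a half turn about z gives the same grasp; the last joint's range is limited). The gripper opens to 87 mm and grips with 3 to 60 N. Pads are 19 mm wide; open, the fingers measure 117 mm over their backs; the gripper's body (75 mm by 190 mm) begins 51 mm behind the grasp point.
Start: joints at [-1.186, 0.332, -0.065, 1.46, 0.022, 1.35, -0.088], TCP at [0.248, 0.574, 0.193] pointing down, gripper open.
Joint ranges: [-2.6, 2.6], [-0.5, 2.12], [-1.47, 1.34], [0.16, 2.42], [-1.27, 4.41], [0.06, 2.06], [-2.6, 2.6]. Speed limits (rad/s): [2.22, 2.22, 2.79, 2.79, 3.14, 3.14, 3.14].

### API

Orientations are given as a unit quaternion [x, y, z, w].
In Python, from bench import r gives the robot as it stands.
- The arm moves only by the shell command python3 -m jog 'ROWS' [FORCE]. ROWS is a JSON list of rows, 1 to 12 of them, each of 5 numbers: dx, dy, dz in m, then a turn about the tool's z in rad, then the finger opening in m; each row is the pose to reach, as a shift and turn from the pose commanded when the command began, along the tool's axes at that moment; what a row does not reach only later rows make up. A row lasts 1/10 s, in which the tool goes at most 0.05 m and 0.15 rad, less where a joint would pass 70% of its speed; a pose out of reach is approached as far as the arm can. The fingers move at their own pace and stop on an object; FORCE is the grip in N (left out, the last holds). Time passes only in rows, so rows that do not move let the fingers close. It prints the time, the measured TCP pose, the force, the opening and the grip force at its end.
- r.read_state(): the state, without advancing time (a new reading comes with each control period).
- r.camera(name): name is "scene" or "top" or "wrist"; returns a dict with "img" (480x640x3 uint8, red, green, blue), "fx", "fy", "cx", "cy" (pixels), "k1" (the pictures are not rectified: a ray, as slopes to the right and down, at radius r is drawn at 1 + k1 r^2 times it, then the intrinsics apply), "pose" (4x4, takes a point from camera to world coordinates). Camera axes: x right, y down, z forward; pixel columns grow to the right and rows downward; lengths in m; the calibration is good to about 2 mm. A picture is of the moment at which its call begins. There is no depth.
- r.close_job(): hands the job in; it is judged then, once.
Trained networks look in the newest picture that a camera, given by its name, has taken for a name from the list of things; names that differ only in an ending like _2 or _b are one class to them, and where a whole thing is asked for, a point or a joint stands for the part that bears it (a point fixed in the world has none). Each returns a list of dicts, best first, with "p" (0 to 1); they miss things now and then, are a little off and sometimes report something else, mostly with a low value. They report only what shows in the picture. A call takes as long as a camera call.
- r.recognise(camera, label): "position" ([column, row] as shares, 0 to 1, of the picture: columns of its width, rows of its height, amid what is visible of it).
- r.regions_of(camera, label): "pixels" (480x640 bool, what is visible of it) and "position" ([column, row] as shares, 0 to 1, of the picture: columns of its width, rows of its height, amid what is visible of it).
The state is a dict: "time": time; "joint_positions": joint angles; "joint_vel": joint speeds; "joint_torque": joint torques, N m; "ee_pos": TCP position; "eef_rot": TCP orientation; "ft_force": force on the tool from outside, world axes, zero at the start; "torque": the same for the moment, N m; "width": finger opening in m; "grip_force": force on a finger pad.
Only numpy, scipy, OpenCV 4.12 (cv2) and the standard library are available. Lean on these libraries where they do the work, as an engineer would, in place of code of your own. Each camera call takes 0.05 s, during which the arm holds its last target. There are 200 camera calls.

## Working session

There is one attempt and no reset: what is moved stays moved. The work goes in short steps, Python scripts to look and compute and a shell command to move; the robot and the scene stay as the last step left them, time stands still between calls to the robot, and variables do not carry over. Pictures are saved under pics/ and viewed, at most 10 in all, crops included, and the job is handed in when it is done.

```bash
mkdir -p pics; ls; cat > h.py <<'E'
from bench import r
import numpy as np, cv2
def ray(c,u,v):
    K=np.array([[c['fx'],0,c['cx']],[0,c['fy'],c['cy']],[0,0,1]])
    x=(u-c['cx'])/c['fx'];y=(v-c['cy'])/c['fy'];a,b=x,y
    for _ in range(20):
        s=1+c['k1']*(a*a+b*b);a,b=x/s,y/s
    P=np.array(c['pose']);return P[:3,3],P[:3,:3]@np.array([a,b,1])
def at(c,u,v,z=0):
    o,d=ray(c,u,v);return o+d*(z-o[2])/d[2]
def proj(c,p):
    P=np.array(c['pose']);q=P[:3,:3].T@(np.asarray(p,float)-P[:3,3]);a,b=q[:2]/q[2];s=1+c['k1']*(a*a+b*b)
    return np.array([c['fx']*a*s+c['cx'],c['fy']*b*s+c['cy']])
def save(c,n):cv2.imwrite('pics/'+n,c['img'][...,::-1])
E
python3 - <<'E'
from h import *
s=r.read_state();print(s['time'],s['ee_pos'],s['eef_rot'],s['width'])
for n in('scene','top'):
    c=r.camera(n);save(c,n+'1.png');print(n,np.round(c['pose'],3).tolist())
    for l in('tall_can','bottle_rack','place_mark','rack_can_plain','rack_can_small','pot','jar'):
        for d in r.regions_of(n,l)[:2]:
            m=d['pixels'];ys,xs=np.where(m);u,v=d['position'][0]*640,d['position'][1]*480
            print(l,round(d['p'],2),round(u),round(v),'box',xs.min(),xs.max(),ys.min(),ys.max(),np.round(at(c,u,v),3)[:2])
E
```

```text
pics
0.0 [0.24769964 0.5733675  0.19216468] [ 2.02467561e-01  9.79288726e-01 -6.82987139e-04 -1.01497815e-04] 0.08693515202108819
scene [[-0.898, -0.224, 0.379, 0.165], [-0.44, 0.487, -0.754, 0.339], [-0.016, -0.844, -0.536, 0.485], [0.0, 0.0, 0.0, 1.0]]
tall_can 0.66 413 224 box 387 440 147 312 [ 0.389 -0.498]
bottle_rack 0.82 280 292 box 242 334 217 338 [ 0.51  -0.211]
place_mark 0.72 279 292 box 242 333 216 338 [ 0.51  -0.211]
rack_can_plain 0.75 289 224 box 269 310 168 277 [ 0.599 -0.402]
rack_can_small 0.68 270 185 box 258 289 157 245 [ 0.718 -0.535]
pot 0.63 342 204 box 324 359 187 220 [ 0.543 -0.518]
top [[-0.236, -0.826, 0.511, 0.048], [-0.972, 0.205, -0.116, -0.225], [-0.009, -0.524, -0.851, 0.772], [0.0, 0.0, 0.0, 1.0]]
tall_can 0.59 309 315 box 279 333 255 381 [ 0.389 -0.279]
bottle_rack 0.74 222 264 box 181 321 176 323 [ 0.497 -0.176]
rack_can_plain 0.94 256 213 box 232 283 160 266 [ 0.57  -0.239]
rack_can_small 0.7 289 171 box 268 310 125 225 [ 0.635 -0.302]
pot 0.88 414 197 box 392 441 171 222 [ 0.541 -0.477]
jar 0.61 339 145 box 325 356 112 178 [ 0.668 -0.391]
```

View pics/scene1.png

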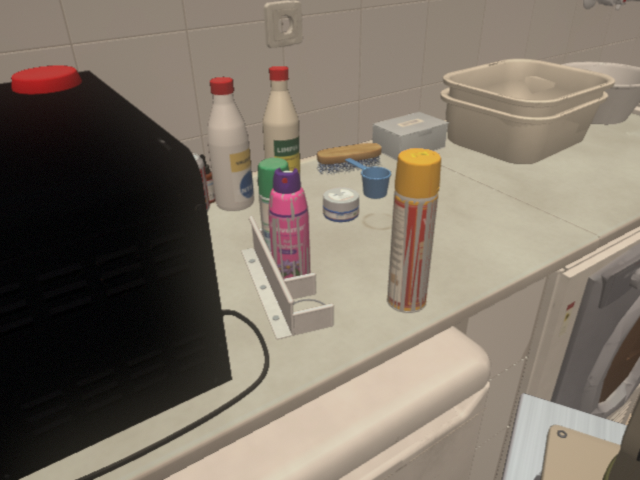

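View pics/top1.png

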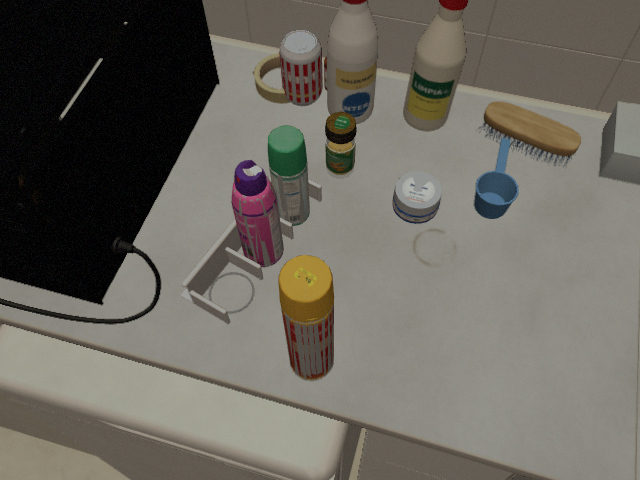

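The empty bay is the left one: its ring is at top (232,292). The tall can's base is near top (311,365). Next I'll zoom in on the rack and the can base.

```bash
python3 - <<'E'
from h import *
a=cv2.imread('pics/top1.png')[200:390,165:355];cv2.imwrite('pics/c1.png',cv2.resize(a,None,fx=3,fy=3,interpolation=cv2.INTER_CUBIC))
a=cv2.imread('pics/scene1.png')[200:350,230:450];cv2.imwrite('pics/c2.png',cv2.resize(a,None,fx=3.5,fy=3.5,interpolation=cv2.INTER_CUBIC))
E
```

```text
(no output)
```

View pics/c1.png

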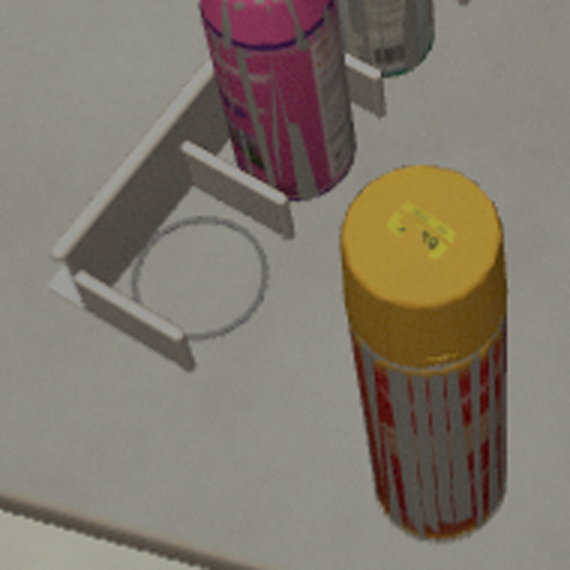

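View pics/c2.png

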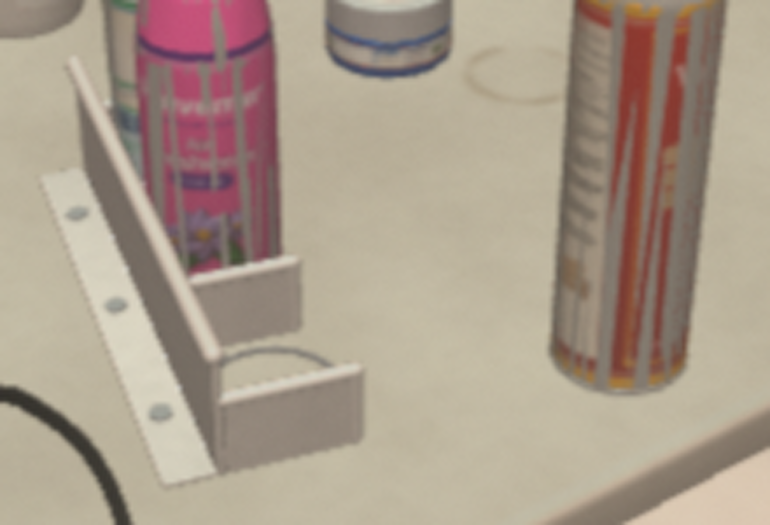

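```bash
cat > fit.py <<'E'
from h import *
from scipy.optimize import least_squares
T=r.camera('top');S=r.camera('scene')
t=lambda u,v:np.array([165+u/3,200+v/3]); s=lambda u,v:np.array([230+u/3.5,200+v/3.5])
th=np.linspace(0,2*np.pi,90)
def circ(x,y,R,z=0):return np.c_[x+R*np.cos(th),y+R*np.sin(th),0*th+z]
def ext(c,P):
    q=np.array([proj(c,p) for p in P]);return np.array([q[:,0].min(),q[:,0].max(),q[:,1].max(),q[:,1].min()])
a=t(376,540);b=t(506,540);c=s(550,392);d=s(689,392)
for nm,w in(('both',(1,1)),('top',(1,0)),('scene',(0,1))):
    f=lambda p:np.r_[w[0]*(ext(T,circ(*p,.0295))[:3]-[a[0],b[0],a[1]]),w[1]*(ext(S,circ(*p,.0295))[:3]-[c[0],d[0],c[1]])]
    o=least_squares(f,[.37,-.31],diff_step=1e-3);print('can',nm,o.x.round(4),o.fun.round(1))
obs=[(T,t(190,370),(-26,117)),(T,t(290,237),(-26,39)),(T,t(383,115),(-26,-39)),(S,s(362,437),(-26,117)),(S,s(300,330),(-26,39)),(S,s(218,470),(31,120)),(S,s(165,487),(55,120))][:6]
e=np.r_[t(133,340),t(269,216)]
def R2(y):return np.array([[np.cos(y),-np.sin(y)],[np.sin(y),np.cos(y)]])
def g(p):
    res=[proj(cm,np.r_[p[:2]+R2(p[2])@(np.array(m)/1000.),0])-uv for cm,uv,m in obs]
    k=p[:2]+R2(p[2])@[0,.078];x=ext(T,circ(*k,.0315))
    return np.r_[np.ravel(res),x-[e[0],e[2],e[1],e[3]]]
o=least_squares(g,[.53,-.2,1.2],diff_step=1e-3);print('rack',o.x.round(4),o.fun.round(1))
p=o.x;k=p[:2]+R2(p[2])@[0,.078];print('bay',k,'xdir',R2(p[2])[:,0])
E
python3 fit.py
```

```text
can both [ 0.3281 -0.27  ] [-0.   1.9  1.1 -1.4 -1.   1.8]
can top [ 0.3299 -0.2691] [-0.9  0.9 -0.  -0.  -0.   0. ]
can scene [ 0.3278 -0.2746] [ 0.   0.   0.  -0.1  0.1 -0. ]
rack [ 0.5043 -0.2377  0.7768] [ 1.5 -0.1  1.3  0.2  0.9  0.3 -1.5  1.2 -1.  -0.1  1.1  2.3 -0.7 -0.4
 -0.6 -0.2]
bay [ 0.44959229 -0.18210258] xdir [0.71313426 0.70102748]
```

```bash
python3 - <<'E'
from h import *
c=r.camera('wrist');save(c,'w1.png');print(np.round(c['pose'],3).tolist(),c['fx'])
print(r.read_state())
E
python3 -m jog --help | head -30
```

```text
[[0.396, 0.886, 0.242, 0.184], [0.918, -0.382, -0.104, 0.602], [-0.0, 0.263, -0.965, 0.386], [0.0, 0.0, 0.0, 1.0]] 360.66741433212
{'time': 0.95, 'joint_positions': array([-1.18557556,  0.33221223, -0.06467712,  1.46007227,  0.02157852,
        1.34993908, -0.08846932]), 'joint_vel': array([-3.08930467e-04, -5.72205686e-05, -7.98194648e-04, -4.84227562e-04,
       -5.67056678e-04, -6.49955760e-04,  1.42762047e-04]), 'joint_torque': array([ 5.47530308e-04, -6.23040247e+01,  2.47388083e-02, -3.90100014e+01,
       -6.11461163e-02,  3.17426550e-02,  2.88484705e-05]), 'ee_pos': array([0.24787838, 0.57376708, 0.19298107]), 'eef_rot': array([ 2.02496807e-01,  9.79282922e-01,  3.31246884e-05, -9.11447703e-06]), 'ft_force': array([0.09479372, 0.07205764, 0.74834481]), 'torque': array([ 0.01381608,  0.01680974, -0.03504843]), 'grip_force': 0.0, 'width': 0.08671733854453693}Traceback (most recent call last):
    return _default_decoder.decode(s)
           ~~~~~~~~~~~~~~~~~~~~~~~^^^
    obj, end = self.raw_decode(s, idx=_w(s, 0).end())
               ~~~~~~~~~~~~~~~^^^^^^^^^^^^^^^^^^^^^^^
    raise JSONDecodeError("Expecting value", s, err.value) from None
json.decoder.JSONDecodeError: Expecting value: line 1 column 1 (char 0)
```

View pics/w1.png

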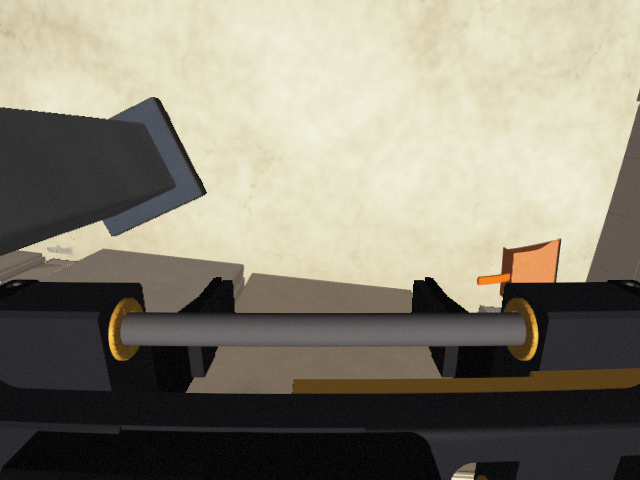

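```bash
python3 - <<'E'
from h import *
T=r.camera('top');S=r.camera('scene')
for n,c,u,v in(('top front-bottom corner',T,105,303),('top right-back',T,215,80),('scene bottom corner',S,228,378),('scene edge low-left',S,60,475),('counter edge',S,440,330),('counter edge2',S,100,478),('cnt edge top',T,20,325),('cnt top2',T,400,415)):
    print(n,at(c,u,v).round(3)[:2])
# box vertical edge top: scene corner above (0.?), rays
o,d=ray(S,160,140);print([ (o+d*k).round(3).tolist() for k in (.3,.4,.5,.6)])
R=np.array
s=r.read_state();from scipy.spatial.transform import Rotation as Ro
print(Ro.from_quat(s['eef_rot']).as_matrix().round(3).tolist())
E
```

```text
top front-bottom corner [ 0.475 -0.012]
top right-back [ 0.859 -0.219]
scene bottom corner [ 0.48  -0.028]
scene edge low-left [0.561 0.16 ]
counter edge [ 0.265 -0.228]
counter edge2 [0.52  0.144]
cnt edge top [0.469 0.099]
cnt top2 [ 0.232 -0.358]
[[0.374, 0.122, 0.379], [0.444, 0.05, 0.343], [0.513, -0.022, 0.308], [0.583, -0.095, 0.272]]
[[-0.918, 0.397, 0.0], [0.397, 0.918, 0.0], [0.0, 0.0, -1.0]]
```

```bash
python3 -m jog '[[0,0,-0.05,0,0.03],[0,0,-0.1,0,0.03],[0,0,-0.15,0,0.03],[0,0,-0.2,0,0.03],[0,0,-0.25,0,0.03],[0,0,-0.3,0,0.03],[0,0,-0.35,0,0.03],[0,0,-0.4,0,0.03],[0,0,-0.45,0,0.03],[0,0,-0.5,0,0.03],[0,0,-0.55,0,0.03],[0,0,-0.6,0,0.03]]'; python3 -c "
from h import *;print(r.read_state()['joint_positions'].round(3))"
```

```text
time: 2.25
ee_pos: [0.2281, 0.5358, 0.5737]
eef_rot: [0.202, 0.978, 0.044, 0.008]
ft_force: [-1.8, 0.8, 0.1]
width: 0.0299
grip_force: 0.0
[-1.594  0.331  0.62   0.711 -0.233  2.058  0.035]
```

```bash
python3 -m jog '[[0,0,0.04,0,0.03],[0,0,0.08,0,0.03],[0,0,0.12,0,0.03]]'; python3 -c "
from h import *;print(r.read_state()['joint_positions'].round(3))"
```

```text
time: 2.55
ee_pos: [0.2315, 0.546, 0.4538]
eef_rot: [0.201, 0.978, 0.045, 0.009]
ft_force: [0.2, 0.9, 0.0]
width: 0.0297
grip_force: 0.0
[-1.718  0.2    0.599  1.128 -0.118  1.754  0.005]
```

```bash
cat >> h.py <<'E'
from scipy.spatial.transform import Rotation as Ro
def info(*targets):
    s=r.read_state();M=Ro.from_quat(s['eef_rot']).as_matrix();p=np.array(s['ee_pos'])
    print('t',round(s['time'],2),'p',p.round(4),'z',M[:,2].round(3),'x',M[:,0].round(3),'y',M[:,1].round(3),'q',s['joint_positions'].round(2),'F',np.round(s['ft_force'],1))
    tl=np.degrees(np.arccos(-M[2,2]));print('tilt',tl.round(1),'az',np.degrees(np.arctan2(M[1,2],M[0,2])).round(1),'yaxis',np.degrees(np.arctan2(M[1,1],M[0,1])).round(1),M[2,1].round(3))
    for t in targets:
        d=np.array(t)-p;print(t,'tool',(M.T@d).round(4),'len',np.linalg.norm(d).round(3))
E
python3 -c "
from h import *;info((.36,.36,.45))"
```

```text
t 2.55 p [0.2315 0.546  0.4538] z [ 0.035  0.085 -0.996] x [-0.919  0.395  0.001] y [0.393 0.915 0.092] q [-1.72  0.2   0.6   1.13 -0.12  1.75  0.  ] F [0.2 0.9 0. ]
tilt 5.3 az 67.4 yaxis 66.8 0.092
(0.36, 0.36, 0.45) tool [-0.1914 -0.12   -0.0075] len 0.226
```

```bash
python3 -m jog '[[-0.016,-0.01,0,0.15,0.03],[-0.032,-0.02,0,0.3,0.03],[-0.048,-0.03,0,0.45,0.03],[-0.064,-0.04,0,0.6,0.03],[-0.08,-0.05,0,0.75,0.03],[-0.096,-0.06,0,0.9,0.03],[-0.112,-0.07,0,1.05,0.03],[-0.128,-0.08,0,1.2,0.03],[-0.144,-0.09,0,1.35,0.03],[-0.16,-0.1,0,1.5,0.03],[-0.176,-0.11,0,1.65,0.03],[-0.19,-0.12,0,1.8,0.03]]'; python3 -c "
from h import *;info()"
```

```text
time: 3.75
ee_pos: [0.3593, 0.3604, 0.4438]
eef_rot: [0.893, 0.448, 0.035, -0.03]
ft_force: [-0.2, 0.1, 0.2]
width: 0.0299
grip_force: 0.0
t 3.75 p [0.3593 0.3604 0.4438] z [ 0.036  0.084 -0.996] x [0.597 0.797 0.088] y [ 0.801 -0.598 -0.022] q [-1.66 -0.06  0.77  1.37  0.01  1.73 -1.53] F [-0.2  0.1  0.2]
tilt 5.2 az 67.1 yaxis -36.7 -0.022
```

```bash
python3 -m jog '[[0,0,-0.6,0.15,0.03],[0,0,-0.6,0.15,0.03],[0,0,-0.6,0.15,0.03],[0,0,-0.6,0.15,0.03],[0,0,-0.6,0.15,0.03],[0,0,-0.6,0.15,0.03]]'; python3 -c "
from h import *;info()"
```

```text
time: 4.35
ee_pos: [0.3461, 0.3375, 0.62]
eef_rot: [0.922, 0.38, 0.06, -0.045]
ft_force: [0.3, -0.2, -0.0]
width: 0.0301
grip_force: 0.0
t 4.35 p [0.3461 0.3375 0.62  ] z [ 0.077  0.129 -0.989] x [0.704 0.695 0.145] y [ 0.706 -0.707 -0.037] q [-1.45  0.06  0.68  0.89 -0.08  2.06 -1.61] F [ 0.3 -0.2 -0. ]
tilt 8.6 az 59.3 yaxis -45.0 -0.037
```

```bash
U='python3 -m jog'; python3 -m jog '[[0,0,-0.6,0,0.03],[0,0,-0.6,0,0.03],[0,0,-0.6,0,0.03]]' >/dev/null; python3 -c "
from h import *;info()"; python3 -m jog '[[0.3,0,-0.6,0,0.03],[0.3,0,-0.6,0,0.03],[0.3,0,-0.6,0,0.03]]' >/dev/null; python3 -c "
from h import *;info()"
```

```text
t 4.65 p [0.3356 0.3268 0.6485] z [ 0.116  0.175 -0.978] x [0.696 0.688 0.206] y [ 0.708 -0.705 -0.042] q [-1.28  0.01  0.45  0.87 -0.04  2.06 -1.64] F [ 1.3  0.3 -0.1]
tilt 12.1 az 56.4 yaxis -44.8 -0.042
t 4.95 p [0.3623 0.3503 0.6734] z [ 0.156  0.216 -0.964] x [0.689 0.676 0.262] y [ 0.708 -0.705 -0.043] q [-1.29  0.09  0.56  0.74 -0.12  2.06 -1.6 ] F [-0.1  0.1  0. ]
tilt 15.4 az 54.2 yaxis -44.9 -0.043
```

```bash
python3 -m jog '[[0,0,-0.6,0,0.03]]' >/dev/null; python3 -c "
from h import *;info()"; python3 -m jog '[[0,0,-0.6,0,0.03],[0,0,-0.6,0,0.03]]' >/dev/null;python3 -m jog '[[0,0,-0.6,0,0.03],[0,0,-0.6,0,0.03]]' >/dev/null; python3 -c "
from h import *;info()"
```

```text
t 5.05 p [0.3566 0.3408 0.6872] z [ 0.178  0.233 -0.956] x [0.688 0.665 0.29 ] y [ 0.704 -0.709 -0.042] q [-1.38  0.06  0.63  0.74 -0.1   2.06 -1.61] F [-1.5  0.1  0.3]
tilt 17.0 az 52.6 yaxis -45.2 -0.042
t 5.45 p [0.3331 0.3135 0.7265] z [ 0.226  0.296 -0.928] x [0.667 0.647 0.369] y [ 0.71  -0.702 -0.051] q [-0.93 -0.01  0.1   0.71 -0.04  2.06 -1.64] F [ 0.1  0.3 -0. ]
tilt 21.9 az 52.7 yaxis -44.7 -0.051
```

```bash
python3 -m jog '[[0.3,0,-0.6,0,0.03],[0.3,0,-0.6,0,0.03]]' >/dev/null; python3 -m jog '[[0.3,0,-0.6,0,0.03],[0.3,0,-0.6,0,0.03]]' >/dev/null;python3 -m jog '[[0.3,0,-0.6,0,0.03],[0.3,0,-0.6,0,0.03]]' >/dev/null; python3 -m jog '[[0.3,0,-0.6,0,0.03],[0.3,0,-0.6,0,0.03]]' >/dev/null;python3 -c "
from h import *;info()"; python3 -m jog '[[0.3,0,-0.6,0,0.03],[0.3,0,-0.6,0,0.03]]' >/dev/null;python3 -c "
from h import *;info()"
```

```text
t 6.25 p [0.3489 0.3132 0.8216] z [ 0.355  0.43  -0.83 ] x [0.608 0.569 0.555] y [ 0.711 -0.701 -0.06 ] q [-1.3   0.04  0.6   0.46 -0.14  2.06 -1.6 ] F [ 0.9 -0.6  1.1]
tilt 33.9 az 50.5 yaxis -44.6 -0.06
t 6.45 p [0.3434 0.3038 0.8437] z [ 0.384  0.459 -0.801] x [0.589 0.546 0.595] y [ 0.711 -0.701 -0.061] q [-1.28  0.03  0.58  0.42 -0.13  2.06 -1.6 ] F [-0.  -1.5 -1.2]
tilt 36.8 az 50.1 yaxis -44.6 -0.061
```

```bash
python3 -c "
from h import *;info((.43,.05,.62))"
```

```text
t 6.45 p [0.3434 0.3038 0.8437] z [ 0.384  0.459 -0.801] x [0.589 0.546 0.595] y [ 0.711 -0.701 -0.061] q [-1.28  0.03  0.58  0.42 -0.13  2.06 -1.6 ] F [-0.  -1.5 -1.2]
tilt 36.8 az 50.1 yaxis -44.6 -0.061
(0.43, 0.05, 0.62) tool [-0.2208  0.2531  0.0959] len 0.349
```

```bash
python3 -m jog '[[-0.028,0.032,0.012,0,0.03],[-0.055,0.063,0.024,0,0.03],[-0.083,0.095,0.036,0,0.03],[-0.11,0.127,0.048,0,0.03],[-0.138,0.158,0.06,0,0.03],[-0.166,0.19,0.072,0,0.03],[-0.193,0.221,0.084,0,0.03],[-0.221,0.253,0.096,0,0.03],[-0.221,0.253,0.096,0,0.03]]'; python3 -c "
from h import *;info((.3,-.32,.36),(.27,-.33,.36))"
```

```text
time: 7.35
ee_pos: [0.4305, 0.0445, 0.6159]
eef_rot: [0.881, 0.354, 0.277, -0.146]
ft_force: [-0.6, -0.1, -0.4]
width: 0.0296
grip_force: 0.0
t 7.35 p [0.4305 0.0445 0.6159] z [ 0.385  0.453 -0.804] x [0.596 0.543 0.591] y [ 0.704 -0.707 -0.061] q [-0.83 -0.49  0.56  1.38 -0.1   1.65 -1.1 ] F [-0.6 -0.1 -0.4]
tilt 36.5 az 49.6 yaxis -45.1 -0.061
(0.3, -0.32, 0.36) tool [-0.427   0.1815 -0.0096] len 0.464
(0.27, -0.33, 0.36) tool [-0.4503  0.1674 -0.0257] len 0.481
```

```bash
python3 -m jog '[[-0.041,0.015,-0.002,0,0.03],[-0.082,0.03,-0.004,0,0.03],[-0.123,0.046,-0.007,0,0.03],[-0.164,0.061,-0.009,0,0.03],[-0.205,0.076,-0.012,0,0.03],[-0.246,0.091,-0.014,0,0.03],[-0.287,0.106,-0.016,0,0.03],[-0.328,0.122,-0.019,0,0.03],[-0.369,0.137,-0.021,0,0.03],[-0.41,0.152,-0.023,0,0.03],[-0.45,0.167,-0.026,0,0.03],[-0.45,0.167,-0.026,0,0.03]]'; python3 -c "
from h import *;info((.27,-.33,.1),(.27,-.33,.016))"
```

```text
time: 8.55
ee_pos: [0.2748, -0.3228, 0.3625]
eef_rot: [0.878, 0.362, 0.277, -0.147]
ft_force: [0.6, 1.4, 0.5]
width: 0.0299
grip_force: 0.0
t 8.55 p [ 0.2748 -0.3228  0.3625] z [ 0.379  0.459 -0.803] x [0.584 0.554 0.593] y [ 0.717 -0.694 -0.058] q [-0.47 -0.48  1.33  1.64 -0.17  1.71  0.01] F [0.6 1.4 0.5]
tilt 36.5 az 50.4 yaxis -44.1 -0.058
(0.27, -0.33, 0.1) tool [-0.1624  0.0168  0.2058] len 0.263
(0.27, -0.33, 0.016) tool [-0.2122  0.0217  0.2732] len 0.347
```

```bash
python3 -m jog '[[-0.027,0.002,0.034,0,0.03],[-0.054,0.004,0.068,0,0.03],[-0.081,0.006,0.103,0,0.03],[-0.108,0.007,0.137,0,0.03],[-0.135,0.008,0.171,0,0.03],[-0.162,0.01,0.205,0,0.03],[-0.162,0.01,0.205,0,0.03]]'; python3 - <<'E'
from h import *
info((.274,-.325,.03),(.274,-.325,.014))
for n in('scene','top'):
    c=r.camera(n);save(c,n+'2.png')
a=cv2.imread('pics/scene2.png')[90:350,250:600];b=cv2.imread('pics/top2.png')[200:460,180:530]
cv2.imwrite('pics/two.png',cv2.resize(np.vstack([a,b]),None,fx=1.15,fy=1.15))
E
```

```text
time: 9.25
ee_pos: [0.2481, -0.264, 0.1508]
eef_rot: [0.886, 0.355, 0.27, -0.129]
ft_force: [0.3, -0.5, 0.1]
width: 0.0297
grip_force: 0.0
t 9.25 p [ 0.2481 -0.264   0.1508] z [ 0.387  0.419 -0.821] x [0.603 0.559 0.57 ] y [ 0.698 -0.716 -0.036] q [-0.3  -0.5   1.34  2.12 -0.11  1.3   0.2 ] F [ 0.3 -0.5  0.1]
tilt 34.8 az 47.3 yaxis -45.7 -0.036
(0.274, -0.325, 0.03) tool [-0.0873  0.0661  0.0836] len 0.138
(0.274, -0.325, 0.014) tool [-0.0964  0.0666  0.0967] len 0.152
```

View pics/two.png

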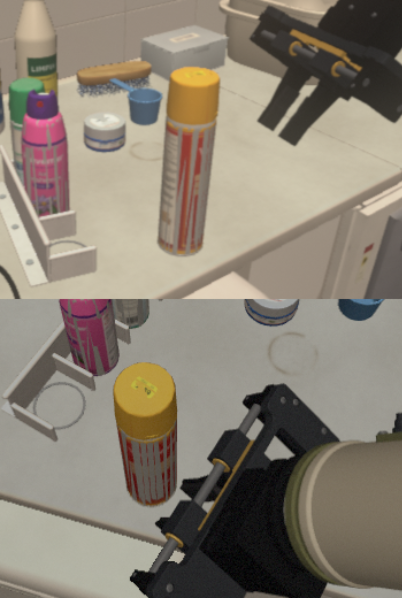

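The picture shows the can still upright at its spot, with the tilted hand short of it. The elbow is at its range limits (j2, j3), so I'll swing further round to bring j3 back.

```bash
python3 -m jog '[[0.03,0,-0.04,0,0.03],[0.06,0,-0.08,0,0.03],[0.09,0.01,-0.12,0,0.03],[0.12,0.02,-0.16,0,0.03],[0.15,0.03,-0.2,0,0.03]]'; python3 -c "
from h import *;info((.1,-.5,.42))"
```

```text
time: 9.85
ee_pos: [0.2823, -0.2867, 0.4016]
eef_rot: [0.886, 0.355, 0.271, -0.127]
ft_force: [0.8, -1.4, -1.0]
width: 0.0302
grip_force: 0.0
t 9.85 p [ 0.2823 -0.2867  0.4016] z [ 0.39   0.417 -0.821] x [0.601 0.561 0.57 ] y [ 0.698 -0.715 -0.032] q [-0.22 -0.4   1.08  1.65 -0.25  1.72 -0.03] F [ 0.8 -1.4 -1. ]
tilt 34.8 az 46.9 yaxis -45.7 -0.032
(0.1, -0.5, 0.42) tool [-0.2186  0.0247 -0.1751] len 0.281
```

```bash
python3 -m jog '[[-0.036,0.004,-0.029,0,0.03],[-0.073,0.008,-0.058,0,0.03],[-0.109,0.012,-0.087,0,0.03],[-0.146,0.016,-0.116,0,0.03],[-0.182,0.02,-0.145,0,0.03],[-0.218,0.025,-0.175,0,0.03],[-0.218,0.025,-0.175,0,0.03]]'; python3 -c "
from h import *;info((0,-.55,.42),(.27,-.33,.36))"
```

```text
time: 10.55
ee_pos: [0.1201, -0.3823, 0.421]
eef_rot: [0.892, 0.352, 0.263, -0.107]
ft_force: [0.0, -0.8, 0.3]
width: 0.0301
grip_force: 0.0
t 10.55 p [ 0.1201 -0.3823  0.421 ] z [ 0.394  0.377 -0.838] x [0.613 0.572 0.545] y [ 0.685 -0.729 -0.006] q [-0.26 -0.5   1.34  1.46 -0.08  1.94  0.18] F [ 0.  -0.8  0.3]
tilt 33.0 az 43.7 yaxis -46.8 -0.006
(0, -0.55, 0.42) tool [-0.1701  0.04   -0.1097] len 0.206
(0.27, -0.33, 0.36) tool [0.0886 0.0649 0.1299] len 0.17
```

```bash
python3 -c "
from h import *;info((.38,-.1,.55),(.5,.1,.5))"
```

```text
t 10.55 p [ 0.1201 -0.3823  0.421 ] z [ 0.394  0.377 -0.838] x [0.613 0.572 0.545] y [ 0.685 -0.729 -0.006] q [-0.26 -0.5   1.34  1.46 -0.08  1.94  0.18] F [ 0.  -0.8  0.3]
tilt 33.0 az 43.7 yaxis -46.8 -0.006
(0.38, -0.1, 0.55) tool [ 0.3911 -0.0285  0.1006] len 0.405
(0.5, 0.1, 0.5) tool [ 0.5518 -0.0918  0.2651] len 0.619
```

```bash
python3 -m jog '[[0.044,-0.007,0.02,0,0.03],[0.088,-0.014,0.04,0,0.03],[0.132,-0.022,0.06,0,0.03],[0.176,-0.029,0.08,0,0.03],[0.22,-0.036,0.1,0,0.03],[0.264,-0.044,0.12,0,0.03],[0.308,-0.051,0.14,0,0.03],[0.352,-0.058,0.16,0,0.03],[0.396,-0.066,0.18,0,0.03],[0.44,-0.073,0.2,0,0.03],[0.48,-0.08,0.22,0,0.03],[0.48,-0.08,0.22,0,0.03]]'; python3 -c "
from h import *;info((.60,.0,.42),(.6,-.2,.42),(.45,-.4,.4))"
```

```text
time: 11.75
ee_pos: [0.4483, 0.0405, 0.4969]
eef_rot: [0.89, 0.357, 0.261, -0.109]
ft_force: [-0.4, -0.1, -0.4]
width: 0.03
grip_force: 0.0
t 11.75 p [0.4483 0.0405 0.4969] z [ 0.387  0.381 -0.84 ] x [0.609 0.578 0.543] y [ 0.692 -0.722 -0.009] q [ 0.14 -0.36  0.03  1.64 -0.45  1.51 -0.69] F [-0.4 -0.1 -0.4]
tilt 32.9 az 44.6 yaxis -46.2 -0.009
(0.6, 0.0, 0.42) tool [0.0273 0.1348 0.1078] len 0.175
(0.6, -0.2, 0.42) tool [-0.0883  0.2792  0.0316] len 0.294
(0.45, -0.4, 0.4) tool [-0.3061  0.3199 -0.0859] len 0.451
```

```bash
python3 -m jog '[[-0.033,0.034,-0.009,0,0.03],[-0.066,0.068,-0.018,0,0.03],[-0.1,0.104,-0.028,0,0.03],[-0.133,0.138,-0.037,0,0.03],[-0.166,0.173,-0.046,0,0.03],[-0.2,0.208,-0.056,0,0.03],[-0.233,0.243,-0.065,0,0.03],[-0.266,0.278,-0.075,0,0.03],[-0.266,0.278,-0.075,0,0.03]]'; python3 -c "
from h import *;info((.275,-.335,.30),(.27,-.33,.02))"
```

```text
time: 12.65
ee_pos: [0.4447, -0.353, 0.4074]
eef_rot: [0.893, 0.35, 0.259, -0.111]
ft_force: [0.9, 0.3, 0.2]
width: 0.0299
grip_force: 0.0
t 12.65 p [ 0.4447 -0.353   0.4074] z [ 0.386  0.379 -0.841] x [0.621 0.567 0.541] y [ 0.682 -0.731 -0.016] q [ 0.41  0.22  0.67  1.34 -0.7   1.77  0.17] F [0.9 0.3 0.2]
tilt 32.7 az 44.5 yaxis -47.0 -0.016
(0.275, -0.335, 0.3) tool [-0.1533 -0.1272  0.0316] len 0.202
(0.27, -0.33, 0.02) tool [-0.305  -0.1297  0.2671] len 0.426
```

```bash
python3 -m jog '[[-0.031,-0.025,0.006,0,0.03],[-0.062,-0.05,0.012,0,0.03],[-0.093,-0.075,0.018,0,0.03],[-0.124,-0.1,0.025,0,0.03],[-0.155,-0.124,0.032,0,0.03],[-0.155,-0.124,0.032,0,0.03]]'; python3 -c "
from h import *;info((.27,-.33,.12),(.27,-.33,.015))"
```

```text
time: 13.25
ee_pos: [0.274, -0.3345, 0.3016]
eef_rot: [0.892, 0.35, 0.263, -0.109]
ft_force: [-0.4, 0.2, 0.5]
width: 0.0303
grip_force: 0.0
t 13.25 p [ 0.274  -0.3345  0.3016] z [ 0.393  0.379 -0.838] x [0.616 0.568 0.546] y [ 0.683 -0.731 -0.01 ] q [ 0.49 -0.01  0.75  1.76 -0.51  1.65  0.43] F [-0.4  0.2  0.5]
tilt 33.1 az 43.9 yaxis -46.9 -0.01
(0.27, -0.33, 0.12) tool [-0.0991 -0.0042  0.1523] len 0.182
(0.27, -0.33, 0.015) tool [-0.1564 -0.0032  0.2402] len 0.287
```

```bash
python3 -m jog '[[-0.025,-0.001,0.038,0,0.03],[-0.05,-0.002,0.077,0,0.03],[-0.075,-0.003,0.115,0,0.03],[-0.1,-0.003,0.153,0,0.03],[-0.12,-0.003,0.187,0,0.03],[-0.132,-0.003,0.204,0,0.03],[-0.132,-0.003,0.204,0,0.03]]'; python3 - <<'E'
from h import *
info((.274,-.325,.015))
for n in('scene','top'):
    c=r.camera(n);save(c,n+'3.png')
a=cv2.imread('pics/scene3.png')[90:350,250:600];b=cv2.imread('pics/top3.png')[200:460,180:530]
cv2.imwrite('pics/two3.png',cv2.resize(np.vstack([a,b]),None,fx=1.15,fy=1.15))
E
```

```text
time: 13.95
ee_pos: [0.2749, -0.3295, 0.0583]
eef_rot: [0.891, 0.353, 0.262, -0.11]
ft_force: [-0.0, -0.5, 0.3]
width: 0.0298
grip_force: 0.0
t 13.95 p [ 0.2749 -0.3295  0.0583] z [ 0.39   0.382 -0.838] x [0.614 0.571 0.545] y [ 0.687 -0.727 -0.012] q [ 0.57  0.31  0.73  2.04 -0.74  1.29  0.86] F [-0.  -0.5  0.3]
tilt 33.1 az 44.4 yaxis -46.6 -0.012
(0.274, -0.325, 0.015) tool [-0.0216 -0.0034  0.0376] len 0.044
```

View pics/two3.png

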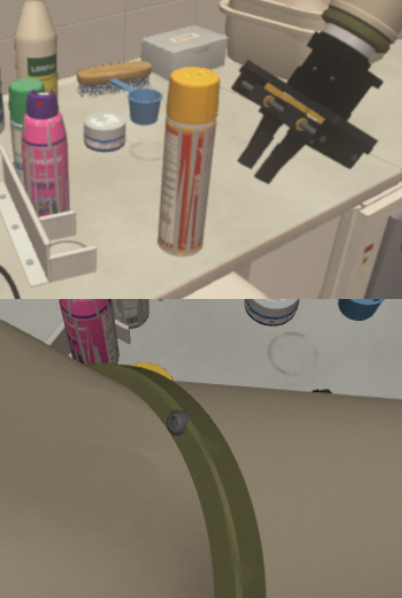

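```bash
python3 -m jog '[[-0.011,-0.002,0.018,0,0.03],[-0.022,-0.004,0.036,0,0.03],[-0.023,-0.005,0.037,0,0.03],[-0.023,-0.005,0.037,0,0.03]]'; python3 - <<'E'
from h import *
can=np.array([.328,-.2715]);bay=np.array([.4496,-.1821]);u=np.array([.7131,.7010]);v=np.array([-.7010,.7131])
tip=r.read_state()['ee_pos'][:2];print('tip-bay',(tip-bay)@u,(tip-bay)@v,'can-bay',(can-bay)@u,(can-bay)@v)
z=.015
# contact, entry (can at -50,0), home(1.5,0) TCP points, 33 mm behind
P=lambda a,b:tuple((bay+a*u+b*v).round(4))+(z,)
info(P(-.149-.040,.0217),P(-.06-.033,0),P(-.0315,0))
E
```

```text
time: 14.45
ee_pos: [0.2723, -0.3274, 0.0182]
eef_rot: [0.891, 0.353, 0.263, -0.107]
ft_force: [0.3, 0.0, 0.7]
width: 0.0301
grip_force: 0.0
tip-bay -0.22827448548102242 0.020625596286824005 can-bay -0.14938236 0.02149045999999999
t 14.45 p [ 0.2723 -0.3274  0.0182] z [ 0.393  0.377 -0.838] x [0.612 0.573 0.545] y [ 0.686 -0.728 -0.006] q [ 0.6   0.39  0.71  2.07 -0.8   1.24  0.95] F [0.3 0.  0.7]
tilt 33.0 az 43.8 yaxis -46.7 -0.006
(np.float64(0.2996), np.float64(-0.2991), 0.015) tool [ 0.0312 -0.0019  0.0241] len 0.039
(np.float64(0.3833), np.float64(-0.2473), 0.015) tool [0.1121 0.0178 0.0765] len 0.137
(np.float64(0.4271), np.float64(-0.2042), 0.015) tool [0.1636 0.0165 0.11  ] len 0.198
```

```bash
python3 -m jog '[[0.01,-0.001,0.008,0,0.03],[0.02,-0.001,0.016,0,0.03],[0.026,-0.002,0.02,0,0.03],[0.031,-0.002,0.024,0,0.03],[0.036,-0.001,0.0275,0,0.03],[0.04,0,0.03,0,0.03],[0.044,0.001,0.0325,0,0.03],[0.048,0.002,0.0345,0,0.03],[0.052,0.003,0.037,0,0.03],[0.056,0.004,0.0395,0,0.03]]'; cat > chk.py <<'E'
import sys
from h import *
from scipy.optimize import least_squares
bay=np.array([.4496,-.1821]);u=np.array([.7131,.7010]);v=np.array([-.7010,.7131])
tip=r.read_state()['ee_pos'][:2];print('tip-bay',(tip-bay)@u*1e3,(tip-bay)@v*1e3)
c=r.camera('scene');save(c,sys.argv[1]+'.png')
d=r.regions_of('scene','tall_can')
if d:
    m=d[0]['pixels'];ys,xs=np.where(m);print('p',d[0]['p'],xs.min(),xs.max(),ys.min(),ys.max())
a=c['img'][90:350,220:480];cv2.imwrite('pics/'+sys.argv[1]+'c.png',cv2.resize(a,None,fx=2.2,fy=2.2)[...,::-1])
P=lambda a,b:tuple((bay+a*u+b*v).round(4))+(.015,)
info(P(-.06-.033,0),P(-.0315,0))
E
python3 chk.py s4
```

```text
time: 15.45
ee_pos: [0.3245, -0.2829, 0.0142]
eef_rot: [0.892, 0.353, 0.263, -0.108]
ft_force: [-1.3, -1.0, 0.8]
width: 0.0299
grip_force: 1.0
tip-bay -159.85315667934668 15.867007577024875
p 0.57 384 435 148 312
t 15.55 p [ 0.3248 -0.2825  0.0142] z [ 0.392  0.378 -0.838] x [0.612 0.573 0.545] y [ 0.686 -0.727 -0.007] q [ 0.49  0.33  0.67  2.14 -0.83  1.15  0.84] F [-2.1 -0.8  0.3]
tilt 33.0 az 43.9 yaxis -46.7 -0.007
(np.float64(0.3833), np.float64(-0.2473), 0.015) tool [0.0564 0.0146 0.0356] len 0.068
(np.float64(0.4271), np.float64(-0.2042), 0.015) tool [0.1079 0.0133 0.0691] len 0.129
```

View pics/s4c.png

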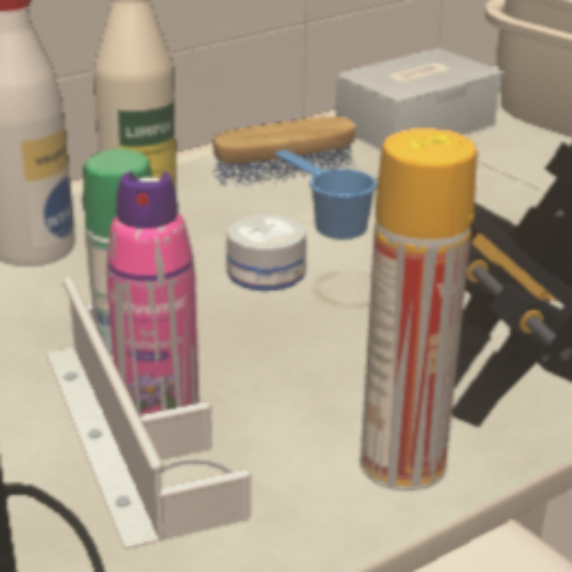

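```bash
python3 - <<'E'
from h import *
c=r.camera('scene');s=r.read_state();M=Ro.from_quat(s['eef_rot']).as_matrix();p=np.array(s['ee_pos'])
f=lambda q:((proj(c,q)-[220,90])*2.2).round()
for nm,o in(('tcp',(0,0,0)),('f+ out',(0,.03,0)),('f+ in',(0,.015,0)),('f+ front',(.0095,.015,0)),('f- out',(0,-.03,0)),('f- front in',(.0095,-.015,0)),('f+ 50 up',(0,.022,-.05)),('f- 50up',(0,-.022,-.05))):print(nm,f(p+M@o))
print('can base est',f((.328,-.2715,0)),f((.3315,-.268,0)),'tip on table',f((*p[:2],0)))
E
```

```text
tcp [421. 439.]
f+ out [402. 414.]
f+ in [412. 426.]
f+ front [401. 422.]
f- out [441. 464.]
f- front in [421. 447.]
f+ 50 up [448. 363.]
f- 50up [479. 397.]
can base est [409. 463.] [403. 465.] tip on table [419. 455.]
```

```bash
python3 - <<'E'
from h import *
c=r.camera('scene');M=Ro.from_quat([0.891,0.353,0.262,-0.11]).as_matrix();p=np.array([.2749,-.3295,.0583])
for o in((0,.022,0),(0,-.022,0),(0,.022,-.02),(0,-.022,-.02),(0,0.022,-.07),(0,-.022,-.07)):print(o,proj(c,p+M@o).round())
a=cv2.imread('pics/scene3.png')[140:300,420:600];b=cv2.imread('pics/s4.png')[200:320,370:505]
cv2.imwrite('pics/cc.png',np.hstack([cv2.resize(a,(400,356)),cv2.resize(b,(400,356))]))
E
```

```text
(0, 0.022, 0) [449. 249.]
(0, -0.022, 0) [464. 264.]
(0, 0.022, -0.02) [456. 238.]
(0, -0.022, -0.02) [472. 253.]
(0, 0.022, -0.07) [476. 211.]
(0, -0.022, -0.07) [493. 224.]
```

View pics/cc.png

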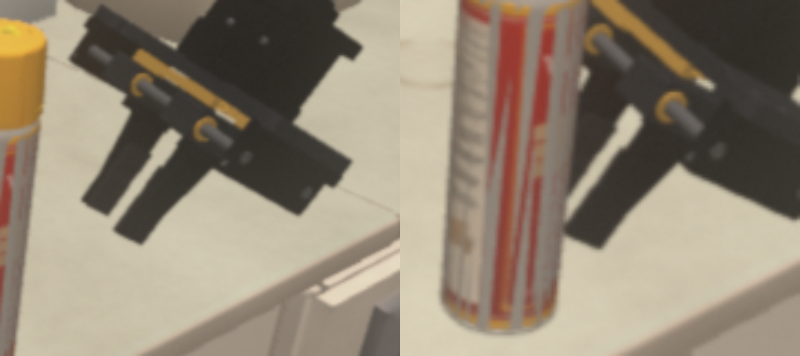

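The fingertips show about 26 mm short of the stated TCP, at about (463,233) and (478,247) against a projection of (449,249) and (464,264). So they are touching the can at about 40 mm, which is too high. I'll back off, drop 18 mm and watch the force.

```bash
python3 -m jog '[[-0.005,0,-0.003,0,0.03],[-0.01,0,-0.0065,0,0.03],[-0.013,0,-0.0015,0,0.03],[-0.0165,0,0.0035,0,0.03],[-0.0198,0,0.0086,0,0.03],[-0.0198,0,0.0086,0,0.03]]'; python3 chk.py s5; python3 - <<'E'
import cv2
b=cv2.imread('pics/s5.png')[200:320,370:505];cv2.imwrite('pics/s5d.png',cv2.resize(b,(540,480)))
E
```

```text
time: 16.25
ee_pos: [0.3153, -0.2901, -0.0048]
eef_rot: [0.892, 0.353, 0.263, -0.109]
ft_force: [-0.6, 0.3, 0.7]
width: 0.0299
grip_force: 0.0
tip-bay -171.50475447454818 17.096438289849374
p 0.93 384 435 148 312
t 16.35 p [ 0.3156 -0.2906 -0.004 ] z [ 0.392  0.378 -0.838] x [0.613 0.572 0.545] y [ 0.686 -0.728 -0.008] q [ 0.52  0.38  0.66  2.13 -0.86  1.14  0.91] F [-0.1  0.  -0.3]
tilt 33.0 az 44.0 yaxis -46.7 -0.008
(np.float64(0.3833), np.float64(-0.2473), 0.015) tool [0.0767 0.0148 0.027 ] len 0.083
(np.float64(0.4271), np.float64(-0.2042), 0.015) tool [0.1282 0.0135 0.0605] len 0.142
```

View pics/s5d.png

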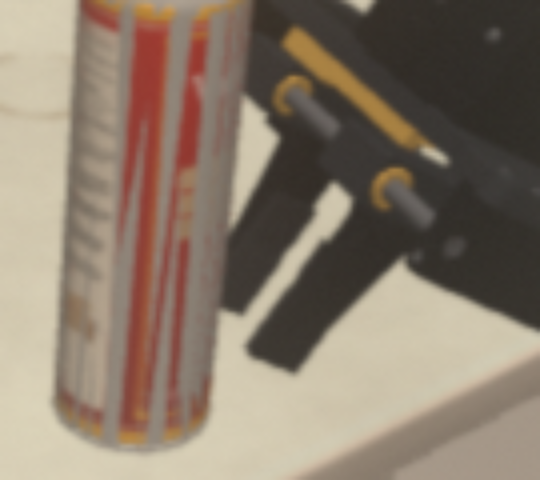

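```bash
python3 -m jog '[[0.006,0.001,0.0039,0,0.03],[0.01,0.002,0.0065,0,0.03],[0.015,0.003,0.0098,0,0.03],[0.02,0.004,0.013,0,0.03],[0.025,0.005,0.0163,0,0.03],[0.03,0.006,0.0195,0,0.03],[0.035,0.007,0.0228,0,0.03],[0.04,0.008,0.026,0,0.03],[0.045,0.009,0.0293,0,0.03],[0.05,0.01,0.0325,0,0.03]]'; cat > loc.py <<'E'
# can base in the rack's bay frame, from a fit of its base outline (mask) in the scene view
import sys
from h import *
from scipy.optimize import minimize
bay=np.array([.4496,-.1821]);u=np.array([.7131,.7010]);v=np.array([-.7010,.7131])
def mask(c,x,y,H=.205):
    th=np.linspace(0,6.3,40);q=[proj(c,(x+.0295*np.cos(t),y+.0295*np.sin(t),z)) for t in th for z in(0,H)]
    m=np.zeros((480,640),np.uint8);cv2.fillConvexPoly(m,cv2.convexHull(np.int32(np.round(np.array(q)*16))),1,shift=4);return m>0
c=r.camera('scene');save(c,sys.argv[1]+'.png');d=r.regions_of('scene','tall_can')
pix=d[0]['pixels'];ys,xs=np.where(pix);print('p',round(d[0]['p'],2),xs.min(),xs.max(),ys.min(),ys.max())
def cost(p,H=.231):
    a=mask(c,*(bay+p[0]*u+p[1]*v),H=H);return -(a&pix).sum()/(a|pix).sum()
g=[(cost((a,b)),a,b) for a in np.arange(-.16,.03,.01) for b in np.arange(-.03,.04,.01)]
o=minimize(cost,min(g)[1:],method='Nelder-Mead',options=dict(initial_simplex=[np.array(min(g)[1:])+k for k in((0,0),(.006,0),(0,.006))]))
print('can in bay frame mm',(o.x*1e3).round(1),'IoU',-o.fun)
s=r.read_state();tip=s['ee_pos'][:2];print('tip',((tip-bay)@u*1e3).round(1),((tip-bay)@v*1e3).round(1),s['ee_pos'][2],np.round(s['ft_force'],1))
info()
E
python3 loc.py s6; python3 -c "print(1)"
```

```text
time: 17.35
ee_pos: [0.3664, -0.2569, -0.0038]
eef_rot: [0.891, 0.353, 0.263, -0.108]
ft_force: [-1.7, -1.1, 1.2]
width: 0.0299
grip_force: 1.2
p 0.65 351 398 148 313
can in bay frame mm [-100.5    2.5] IoU 0.9431613884663256
tip -111.3 5.1 -0.003774545382861913 [-0.6 -0.2 -0.6]
t 17.45 p [ 0.3667 -0.2565 -0.0038] z [ 0.392  0.379 -0.838] x [0.612 0.573 0.545] y [ 0.687 -0.727 -0.007] q [ 0.42  0.35  0.61  2.15 -0.9   1.07  0.81] F [-0.6 -0.2 -0.6]
tilt 33.1 az 44.0 yaxis -46.6 -0.007
1
```

```bash
cat > edge.py <<'E'
# can x,y from its left/right outline columns and lowest row, found by background difference to the counter in scene pictures
import sys
from h import *
from scipy.optimize import least_squares
bay=np.array([.4496,-.1821]);u=np.array([.7131,.7010]);v=np.array([-.7010,.7131])
c=r.camera('scene');save(c,'now.png')
th=np.linspace(0,6.283,180)
def base(p):
    x=bay+p[0]*u+p[1]*v;q=np.array([proj(c,(x[0]+.0295*np.cos(t),x[1]+.0295*np.sin(t),0)) for t in th])
    return q[:,0].min(),q[:,0].max(),q[:,1].max(),q[:,0].mean()
for f,guess in [a.split(':') for a in sys.argv[1:]]:
    g0=np.array(eval(guess))/1e3
    im=cv2.cvtColor(cv2.GaussianBlur(cv2.imread('pics/'+f),(3,3),0),cv2.COLOR_BGR2GRAY).astype(float)
    L,R,B,C=base(g0);C=int(C);row=int(B)-12
    gx=np.abs(np.diff(im,axis=1));gy=np.abs(np.diff(im,axis=0))
    l=int(L)-9+gx[row-6:row+3,int(L)-9:int(L)+8].sum(0).argmax()+.5
    rr=int(R)-8+gx[row-6:row+3,int(R)-8:int(R)+9].sum(0).argmax()+.5
    b=int(B)-8+gy[int(B)-8:int(B)+9,C-5:C+6].sum(1).argmax()+.5
    o=least_squares(lambda p:np.array(base(p)[:3])-[l,rr,b],g0,diff_step=1e-2)
    print(f,'L R B',l,rr,b,'guess',np.round((L,R,B),1),'->mm',(o.x*1e3).round(1),o.fun.round(1))
E
python3 edge.py scene1.png:-149,21 s4.png:-144,20 s5.png:-144,20 s6.png:-96,4
```

```text
scene1.png L R B 386.5 425.5 312.5 guess [385.8 425.9 313. ] ->mm [-149.8   19.9] [-0.5  0.5 -0. ]
s4.png L R B 383.5 422.5 312.5 guess [382.4 422.5 313.4] ->mm [-145.6   18.4] [-0.5  0.5 -0. ]
s5.png L R B 383.5 422.5 312.5 guess [382.4 422.5 313.4] ->mm [-145.6   18.4] [-0.5  0.5 -0. ]
s6.png L R B 351.5 389.5 312.5 guess [348.5 388.3 313.8] ->mm [-100.1    2.2] [-0.8  0.8 -0.1]
```

```bash
python3 - <<'E'
from h import *
c=r.camera('scene');M=Ro.from_quat([0.892,0.353,0.263,-0.109]).as_matrix();p=np.array([.3154,-.2904,-.0044])
from scipy.optimize import least_squares
for x in(-.0095,0,.0095):
  for k in(.01,.02,.03,.04):
    w=p+M@np.array([x,-.0225,-k]);print(x,k,proj(c,w).round(1),'z',w[2].round(3))
im=cv2.cvtColor(cv2.imread('pics/s5.png'),cv2.COLOR_BGR2GRAY)[280:300,426:452];print(im[::1,::2])
E
```

```text
-0.0095 0.01 [433.1 303.3] z -0.001
-0.0095 0.02 [437. 298.] z 0.007
-0.0095 0.03 [440.9 292.7] z 0.016
-0.0095 0.04 [444.9 287.4] z 0.024
0 0.01 [428.6 301.5] z 0.004
0 0.02 [432.5 296.2] z 0.013
0 0.03 [436.4 290.9] z 0.021
0 0.04 [440.4 285.5] z 0.029
0.0095 0.01 [424.  299.8] z 0.009
0.0095 0.02 [427.9 294.4] z 0.018
0.0095 0.03 [431.8 289.1] z 0.026
0.0095 0.04 [435.8 283.7] z 0.035
[[196 198 195 197 172  82  57  55  55  53  53  55  53]
 [197 199 197 196 139  64  55  55  55  54  54  54  54]
 [199 199 200 194 104  59  57  56  53  56  55  55  59]
 [199 200 200 174  78  58  55  56  55  56  55  55  79]
 [201 200 199 139  63  58  57  56  55  55  54  56 115]
 [203 201 195 100  59  58  57  58  56  58  57  62 153]
 [202 201 179  77  59  57  57  57  57  57  56  95 185]
 [202 202 190  84  57  58  57  56  56  56  58 139 196]
 [202 202 198 106  59  57  57  57  57  56  67 169 195]
 [202 203 201 160  90  66  58  57  57  56  96 187 196]
 [203 203 201 190 170 119  67  57  58  61 141 195 197]
 [203 202 201 198 196 177 118  77  60  81 180 197 198]
 [202 202 201 200 199 196 178 151  85 117 193 197 198]
 [202 202 202 200 198 197 196 188 155 164 197 197 198]
 [202 202 202 202 200 199 197 196 190 191 198 198 197]
 [203 203 201 202 201 200 199 198 198 199 199 199 198]
 [203 202 202 202 202 202 200 199 200 201 200 199 199]
 [203 202 201 201 203 202 202 201 200 200 200 199 199]
 [204 203 203 202 202 202 202 201 201 200 198 197 199]
 [202 203 204 202 203 203 202 202 200 199 198 196 196]]
```

```bash
python3 -m jog '[[-0.003,0,-0.002,0,0.03],[-0.0074,0,0.0047,0,0.03],[-0.0074,0,0.0047,0,0.03],[-0.003,0,0.0076,0,0.03],[0.002,0,0.0108,0,0.03],[0.007,0.001,0.0141,0,0.03],[0.012,0.001,0.0173,0,0.03],[0.017,0.001,0.0206,0,0.03],[0.022,0.002,0.0238,0,0.03],[0.027,0.002,0.0271,0,0.03],[0.032,0.002,0.0303,0,0.03]]'; python3 loc.py s7|head -3; python3 edge.py s7.png:-60,2
```

```text
time: 18.65
ee_pos: [0.3992, -0.2286, -0.0118]
eef_rot: [0.891, 0.353, 0.263, -0.108]
ft_force: [-1.4, -0.8, -0.9]
width: 0.03
grip_force: 0.6
p 0.67 321 365 152 317
can in bay frame mm [-57.9  -2.7] IoU 0.9044951496106025
tip -68.0 2.3 -0.01166637339939175 [-0.3  0.2 -0.9]
s7.png L R B 332.5 361.5 317.5 guess [325.2 365.3 318.3] ->mm [-63.4  -0. ] [-5.5  5.5 -0.5]
```

```bash
python3 -m jog '[[0.0042,0,0.0027,0,0.03],[0.0084,0,0.0055,0,0.03],[0.0126,0,0.0082,0,0.03],[0.0168,0,0.0109,0,0.03],[0.021,0,0.0136,0,0.03],[0.0251,0,0.0163,0,0.03],[0.0293,0,0.019,0,0.03],[0.0335,0,0.0218,0,0.03]]'; python3 loc.py s8|head -3; python3 edge.py s8.png:-17,0
```

```text
time: 19.6
ee_pos: [0.4282, -0.2012, -0.0118]
eef_rot: [0.891, 0.353, 0.263, -0.108]
ft_force: [-1.4, -1.6, 0.4]
width: 0.0299
grip_force: 0.9
p 0.77 291 337 155 312
can in bay frame mm [-24.4 -25.8] IoU 0.8892589508742714
tip -28.2 1.5 -0.011739587784628303 [-0.1 -0.   0.5]
s8.png L R B 292.5 335.5 329.5 guess [296.9 337.4 324.1] ->mm [-9.1  9.6] [ 1.  -1.   0.1]
```

```bash
sed -i 's/return -(a&pix)/a=a[:298];b=pix[:298];return -(a\&b)/; s/(a|pix).sum()/(a|b).sum()/' loc.py; python3 -m jog '[[0.0034,0,0.0022,0,0.03],[0.0067,0,0.0044,0,0.03],[0.01,0,0.0065,0,0.03],[0.0117,0,0.0076,0,0.03]]'; python3 loc.py s9|head -3;python3 -m jog '[[0.0013,0,0.0008,0,0.03],[0.0025,0,0.0016,0,0.03]]'; python3 loc.py s10|head -3
```

```text
time: 20.15
ee_pos: [0.4383, -0.1916, -0.0118]
eef_rot: [0.891, 0.353, 0.263, -0.108]
ft_force: [-1.6, -1.6, 0.4]
width: 0.0303
grip_force: 0.8
p 0.6 280 328 158 310
can in bay frame mm [0.3 9.5] IoU 0.9305964368706429
tip -14.7 1.2 -0.011781405357522923 [-0.7 -0.1 -0.3]
time: 20.45
ee_pos: [0.44, -0.1903, -0.012]
eef_rot: [0.892, 0.353, 0.263, -0.108]
ft_force: [-5.2, -4.5, 1.7]
width: 0.0299
grip_force: 3.1
p 0.91 279 326 158 310
can in bay frame mm [0.8 8.2] IoU 0.9193373587242607
tip -12.7 0.8 -0.01192626253061365 [-3.3 -2.6  0.6]
```

```bash
python3 -m jog '[[0.0008,0,0.0005,0,0.03],[0.0013,0,0.0008,0,0.03],[0.0013,0,0.0008,0,0.03]]'; python3 loc.py s11|head -3
python3 - <<'E'
import cv2,numpy as np
a,b=[cv2.imread(f'pics/{n}.png')[150:300,260:345].astype(np.float32).mean(2) for n in('s10','s11')]
print(cv2.phaseCorrelate(a,b), np.abs(a-b).mean())
t=cv2.imread('pics/s9.png')[160:290,284:322]
for n in('s10','s11'):
    m=cv2.matchTemplate(cv2.imread(f'pics/{n}.png'),t,cv2.TM_CCOEFF_NORMED);y,x=np.unravel_index(m.argmax(),m.shape);q=m[y,x-1:x+2];print(n,x-284+(q[0]-q[2])/2/(q[0]-2*q[1]+q[2]),y-160,m.max())
E
```

```text
time: 20.85
ee_pos: [0.4404, -0.1902, -0.0121]
eef_rot: [0.892, 0.352, 0.262, -0.107]
ft_force: [-8.3, -5.4, 3.3]
width: 0.03
grip_force: 4.5
p 0.84 279 326 158 310
can in bay frame mm [0.9 8.2] IoU 0.9226245744351594
tip -12.2 0.6 -0.012056869243188939 [-7.8 -5.5  2.9]
((-0.14802747399320992, 0.08649068660199077), 0.9999159568504051) 1.0381699
s10 -1.0064040618017316 0 0.9947069
s11 -1.022958004847169 0 0.9940748
```

```bash
python3 -m jog '[[-0.003,0,-0.002,0,0.03],[-0.008,0,-0.005,0,0.03],[-0.017,0,-0.011,0,0.03],[-0.034,0,-0.022,0,0.03],[-0.06,0,-0.04,0,0.03],[-0.085,0,-0.055,0,0.03],[-0.07,0,-0.1,0,0.03],[-0.05,0,-0.14,0,0.03],[-0.03,0,-0.18,0,0.03],[-0.01,0,-0.22,0,0.03],[0.01,0,-0.26,0,0.03],[0.01,0,-0.28,0,0.03]]'; python3 loc.py s12; python3 - <<'E'
from h import *
c=r.camera('top');save(c,'t12.png')
for l in('tall_can','rack_can_plain','rack_can_small','pot','jar'):
    for d in r.regions_of('top',l)[:1]:
        ys,xs=np.where(d['pixels']);print(l,round(d['p'],2),xs.min(),xs.max(),ys.min(),ys.max())
E
```

```text
time: 22.15
ee_pos: [0.3377, -0.2902, 0.2327]
eef_rot: [0.891, 0.354, 0.264, -0.106]
ft_force: [0.9, 0.0, -0.1]
width: 0.0299
grip_force: 0.0
p 0.62 279 326 158 311
can in bay frame mm [2.1 8. ] IoU 0.9135955404149891
tip -156.8 1.2 0.2311131689329231 [ 0.1 -0.  -0.5]
t 22.25 p [ 0.337  -0.2912  0.2311] z [ 0.396  0.374 -0.838] x [0.612 0.573 0.545] y [ 0.684 -0.729 -0.002] q [ 0.35 -0.03  0.72  1.91 -0.54  1.43  0.38] F [ 0.1 -0.  -0.5]
tilt 33.0 az 43.4 yaxis -46.8 -0.002
tall_can 0.94 176 246 179 295
rack_can_plain 0.97 231 283 160 266
rack_can_small 0.81 268 309 125 225
pot 0.55 399 409 172 183
jar 0.75 325 356 111 177
```

```bash
python3 - <<'E'
from h import *
from scipy.optimize import minimize
bay=np.array([.4496,-.1821]);u=np.array([.7131,.7010]);v=np.array([-.7010,.7131])
c=r.camera('top');save(c,'t13.png');pix=r.regions_of('top','tall_can')[0]['pixels']
th=np.linspace(0,6.3,60)
def hull(x,y,z0,z1):
    q=[proj(c,(x+.0295*np.cos(t),y+.0295*np.sin(t),z)) for t in th for z in(z0,z1)];return np.array(q)
def mask(x,y):
    m=np.zeros((480,640),np.uint8);cv2.fillConvexPoly(m,cv2.convexHull(np.int32(np.round(hull(x,y,0,.231)*16))),1,shift=4);return m>0
def cost(p):a=mask(*(bay+p[0]*u+p[1]*v));return -(a&pix).sum()/(a|pix).sum()
o=minimize(cost,(.0,.0),method='Nelder-Mead',options=dict(initial_simplex=[(0,0),(.008,0),(0,.008)]));print((o.x*1e3).round(1),-o.fun)
for a in(-.004,.0015,.006):
    h=hull(*(bay+a*u),0,.231);print(a,h.min(0).round(1),h.max(0).round(1),cost((a,0)))
im=cv2.imread('pics/t13.png');g=cv2.cvtColor(im,cv2.COLOR_BGR2GRAY)
print('row 272',g[272,185:262:1]);print('col 224',g[270:312,226])
E
```

```text
[2.2 0.9] 0.7317253625332939
-0.004 [176.9 175.6] [255.1 312.8] -0.6718705242050989
0.0015 [172.8 173.5] [251.9 310.9] -0.7268573113207547
0.006 [169.5 171.8] [249.2 309.3] -0.7298494242692648
row 272 [148 147 146 145 147 150 162 167 167 165 158 142 115  84  77  69  77  84
  83  83  83  84  84  80  84  83  84  82  78  84  84  81  82  80  75  77
  79  83  84  78  76  75  75  73  79  76  76  72  66  61  67  71  72  73
  51  36  35  43  61  87  97  97 100 103 102 101 102 101 103 104 102 105
 103 109 113 112 115]
col 224 [ 73  73  75  68  71  74  73  54  56  68  74  83  97 101 103 103 103 104
 104 101 111 114 116 114 113 115 116 116 117 119 121 117 119 118 119 119
 121 120 119 120 121 120]
```

```bash
python3 - <<'E'
from h import *
a=cv2.imread('pics/t13.png')[...,::-1];b=cv2.imread('pics/top1.png')[...,::-1]
for cc in(226,234,240):
    print(cc,[ (int(r_),*a[r_,cc].tolist()) for r_ in range(262,322,3)])
d=np.abs(a.astype(int)-b).sum(2);m=(d>60)
ys,xs=np.where(m[150:330,150:275]);print('changed box',xs.min()+150,xs.max()+150,ys.min()+150,ys.max()+150)
for y in range(170,325,6):print(y,''.join('#' if m[y,x] else '.' for x in range(160,275,2)))
E
```

```text
226 [(262, 85, 82, 74), (265, 86, 73, 60), (268, 92, 75, 54), (271, 87, 70, 51), (274, 90, 66, 48), (277, 83, 43, 32), (280, 82, 72, 65), (283, 109, 100, 85), (286, 111, 102, 86), (289, 110, 100, 83), (292, 124, 115, 98), (295, 125, 114, 97), (298, 127, 115, 97), (301, 125, 117, 99), (304, 127, 118, 99), (307, 130, 119, 101), (310, 131, 120, 100), (313, 134, 123, 105), (316, 133, 123, 103), (319, 134, 123, 105)]
234 [(262, 81, 77, 71), (265, 79, 71, 67), (268, 76, 65, 54), (271, 76, 61, 48), (274, 64, 30, 22), (277, 95, 81, 69), (280, 111, 103, 85), (283, 112, 102, 85), (286, 122, 111, 94), (289, 127, 117, 100), (292, 128, 117, 100), (295, 129, 118, 98), (298, 129, 119, 100), (301, 129, 118, 100), (304, 129, 119, 99), (307, 132, 121, 103), (310, 132, 122, 103), (313, 134, 123, 104), (316, 134, 122, 103), (319, 136, 123, 105)]
240 [(262, 73, 40, 29), (265, 74, 31, 23), (268, 70, 20, 15), (271, 68, 13, 13), (274, 94, 84, 70), (277, 109, 100, 85), (280, 111, 101, 85), (283, 125, 111, 93), (286, 125, 113, 96), (289, 126, 116, 98), (292, 128, 117, 99), (295, 129, 118, 99), (298, 128, 117,
[... 1125 characters left out ...]
.......
260 ..................######...##..##.###.####............####
266 ...................###......##..###########.....##.###..##
272 ..............................###############.....#.######
278 .....................#......###############..####.###.###.
284 ..........................###################..##..#..###.
290 .......................##.####################..##........
296 ...................######.####################...#....#...
302 ..............###......####.#############.#...............
308 .........############.#####.####.#####....................
314 ...######################..#######........................
320 #######################.#..###..###.......................
```

```bash
python3 - <<'E'
from h import *
info((.25,-.5,.3))
E
python3 -m jog '[[-0.02,0.02,-0.03,0,0.03],[-0.04,0.04,-0.06,0,0.03],[-0.06,0.06,-0.08,0,0.03],[-0.08,0.08,-0.08,0,0.03],[-0.1,0.1,-0.08,0,0.03],[-0.12,0.12,-0.08,0,0.03],[-0.14,0.14,-0.08,0,0.03],[-0.15,0.15,-0.08,0,0.03]]'; cat > fin.py <<'E'
from h import *
from scipy.optimize import minimize
bay=np.array([.4496,-.1821]);u=np.array([.7131,.7010]);v=np.array([-.7010,.7131]);th=np.linspace(0,6.3,60)
def run(n,rows):
    c=r.camera(n);save(c,n+'_fin.png');pix=r.regions_of(n,'tall_can')[0]['pixels'];ys,xs=np.where(pix);print(n,xs.min(),xs.max(),ys.min(),ys.max())
    def mask(p):
        x,y=bay+p[0]*u+p[1]*v
        q=[proj(c,(x+.0295*np.cos(t),y+.0295*np.sin(t),z)) for t in th for z in(0,.231)]
        m=np.zeros((480,640),np.uint8);cv2.fillConvexPoly(m,cv2.convexHull(np.int32(np.round(np.array(q)*16))),1,shift=4);return m>0
    def cost(p):a=mask(p)[:rows];b=pix[:rows];return -(a&b).sum()/(a|b).sum()
    o=minimize(cost,(0,0),method='Nelder-Mead',options=dict(initial_simplex=[(0,0),(.008,0),(0,.008)]));print('can mm',(o.x*1e3).round(1),'IoU',-o.fun,'home IoU',-cost((.0015,0)))
    q=np.argwhere(mask((.0015,0)));print('home box',q[:,1].min(),q[:,1].max(),q[:,0].min(),q[:,0].max())
    for l in('rack_can_plain','rack_can_small','pot','jar'):
        for d in r.regions_of(n,l)[:1]:
            ys,xs=np.where(d['pixels']);print(l,round(d['p'],2),xs.min(),xs.max(),ys.min(),ys.max())
run('top',480);run('scene',298);info()
E
python3 fin.py
```

```text
t 22.65 p [ 0.3374 -0.2885  0.2276] z [ 0.391  0.379 -0.839] x [0.613 0.572 0.545] y [ 0.686 -0.727 -0.008] q [ 0.35 -0.02  0.71  1.92 -0.54  1.43  0.38] F [ 0.4  0.3 -0.3]
tilt 33.0 az 44.1 yaxis -46.7 -0.008
(0.25, -0.5, 0.3) tool [-0.1352  0.0933 -0.1751] len 0.24
time: 23.45
ee_pos: [0.317, -0.5152, 0.2102]
eef_rot: [0.892, 0.352, 0.262, -0.109]
ft_force: [0.1, 0.3, -0.4]
width: 0.0301
grip_force: 0.0Traceback (most recent call last):
  File "fin.py", line 16, in <module>
    run('top',480);run('scene',298);info()
    ~~~^^^^^^^^^^^
  File "fin.py", line 5, in run
    c=r.camera(n);save(c,n+'_fin.png');pix=r.regions_of(n,'tall_can')[0]['pixels'];ys,xs=np.where(pix);print(n,xs.min(),xs.max(),ys.min(),ys.max())
                                           ~~~~~~~~~~~~~~~~~~~~~~~~~~^^^
IndexError: list index out of range
```

```bash
python3 -m jog '[[0.027,0,-0.042,0,0.03],[0.054,0,-0.084,0,0.03],[0.082,0,-0.126,0,0.03],[0.11,0,-0.168,0,0.03],[0.137,0,-0.21,0,0.03],[0.164,0,-0.252,0,0.03],[0.164,0,-0.252,0,0.03]]'; python3 -c "
from h import *;info((.3,0.1,.55))"
```

```text
time: 24.25
ee_pos: [0.3228, -0.5141, 0.4453]
eef_rot: [0.89, 0.355, 0.258, -0.125]
ft_force: [-0.3, -0.4, -1.7]
width: 0.0301
grip_force: 0.0
t 24.25 p [ 0.3228 -0.5141  0.4453] z [ 0.37   0.406 -0.836] x [0.615 0.568 0.548] y [ 0.697 -0.716 -0.039] q [ 1.14  0.5   0.19  0.85 -0.65  2.06  0.27] F [-0.3 -0.4 -1.7]
tilt 33.3 az 47.6 yaxis -45.8 -0.039
(0.3, 0.1, 0.55) tool [ 0.3919 -0.46    0.1531] len 0.623
```

```bash
python3 -m jog '[[0.031,-0.037,0.012,0,0.03],[0.062,-0.073,0.024,0,0.03],[0.093,-0.11,0.036,0,0.03],[0.125,-0.146,0.049,0,0.03],[0.156,-0.183,0.061,0,0.03],[0.187,-0.219,0.073,0,0.03],[0.218,-0.256,0.085,0,0.03],[0.249,-0.292,0.097,0,0.03],[0.28,-0.329,0.109,0,0.03],[0.311,-0.365,0.122,0,0.03],[0.343,-0.402,0.134,0,0.03],[0.374,-0.438,0.146,0,0.03]]'; python3 fin.py; python3 -c "
from h import *;info()"
```

```text
time: 25.45
ee_pos: [0.3183, 0.0116, 0.5373]
eef_rot: [0.889, 0.355, 0.257, -0.132]
ft_force: [-0.8, -0.0, -0.2]
width: 0.0302
grip_force: 0.0
top 176 249 179 310
can mm [0.4 2.5] IoU 0.8914912540764898 home IoU 0.8861020950132783
home box 173 252 174 311
rack_can_plain 0.94 232 283 160 266
rack_can_small 0.91 268 309 125 225
pot 0.59 392 440 171 224
jar 0.96 325 355 112 177
scene 280 326 157 310
can mm [0.3 6.5] IoU 0.9180176007410839 home IoU 0.8958650045606568
home box 275 325 156 327
rack_can_plain 0.57 268 284 168 276
rack_can_small 0.79 258 284 157 250
pot 0.95 325 359 186 222
jar 0.5 325 359 187 221
t 26.05 p [0.3195 0.0094 0.5361] z [ 0.361  0.42  -0.833] x [0.618 0.561 0.551] y [ 0.698 -0.714 -0.058] q [ 0.59 -0.49 -0.05  1.64 -0.62  1.83 -0.48] F [0.7 0.2 0.2]
tilt 33.6 az 49.3 yaxis -45.6 -0.058
t 26.05 p [0.3195 0.0094 0.5361] z [ 0.361  0.42  -0.833] x [0.618 0.561 0.551] y [ 0.698 -0.714 -0.058] q [ 0.59 -0.49 -0.05  1.64 -0.62  1.83 -0.48] F [0.7 0.2 0.2]
tilt 33.6 az 49.3 yaxis -45.6 -0.058
```

```bash
python3 -c "
from bench import r;print(r.close_job())"
```

```text
the job is handed in; nothing more can be done
None
```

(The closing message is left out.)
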